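# Stand the logger on end, break the chamber's seal and hold the lid ajar

## Task

The flat humidity logger leans against the knob on the lid of the small drying chamber: take it off and stand it upright on one of its narrow short ends on the bench beside the chamber, clear of it but no more than about 25 cm from the chamber's middle, and let go. Then take the lid by its knob, pull it free of its sticky seal without letting it fly wide open, and hold it slightly open, about 3 cm at the front edge; finish there, still holding the lid. Leave the loose amber vial and white tube near by undisturbed.

Things in the scene. Friction and masses are not known exactly. Their poses are not given: they have to be found in the camera images.
- chamber: White metal drying chamber fixed on the bench left of the hood's tall upright side wall (at y = -0.08, from the bench's front edge back; bench ends at y = 0.31): box 160 mm deep (its x) and 140 wide (its y) with a hinged aluminium lid; gasket at 87 mm, flat lid top at 97 mm above the bench. Origin on the bench under its middle, z up, x away from the robot to the hinge. It stays put.
- lid (a joint): Opening angle of the lid, rad: 0 shut, grows as the front edge (160 mm from the hinge) rises, stop at 0.5. The sticky seal's catch holds it: the pull at the knob peaks near 15 N in the first 0.03 rad (4 mm), then gives suddenly, pushing up about 6 N until 0.1 rad; beyond, only the lid's weight, 3 N. Let go, the lid sinks to rest at 0.1 rad or less. Past 0.4 counts as wide open.
- knob (a point): Point on the axis of the lid's black knob at the height to grip its stem, 23 mm above the lid's top face. The knob stands near the front edge, 130 mm from the hinge line and in the middle of the width: stem 16 mm across, from the lid's face to 36 mm above it, then a head 28 mm across, its top 46 mm above the lid's face. The point moves with the lid; its axes are the lid's (parallel to the chamber's when shut).
- hinge (a point): Point on the lid's hinge line, at the middle of the width, at the chamber's back edge, 87 mm above the bench. The hinge line runs along the chamber's y axis; the lid turns about +y of the chamber as it opens (front edge up).
- logger: Loose flat grey box, 90 (its x) x 64 (y) x 24 mm (z), 0.1 to 0.2 kg, slots and a dark window on one broad face. Starts on the lid left (+y) of the knob, a short end down, leaning right against the knob 25 deg from upright: x up along it, z out to the left, y along the chamber's x. Origin: middle of the plain broad face, 12 mm off centre. Upright on end: x vertical, origin 45 mm up.
- vial: Bystander: loose small brown glass vial with a grey cap, 39 mm across, 77 mm tall, standing on the bench. Origin at the middle of its base, z up.
- tube: Bystander: loose slim white plastic bottle, 33 mm across, 94 mm tall, standing on the bench. Origin at the middle of its base, z up.

How it is judged:
By the outcome, as a careful person would: the job done as asked, in the order asked, and still so for the second after the job is handed in, while the arm keeps its last pose, push and grip.
It also fails if it takes over 51 s, if anything falls off the work surface, if the arm or the gripper's body presses on something with over 40 N, if the wrist force passes 120 N, or if a joint passes its speed limit or range.

## Robot

A 6-joint arm with a two-finger parallel gripper is mounted at the origin on a cart in front of the work surface, level with it; the furniture and walls round the work are solid. World frame = base frame: x ahead of the robot, y to its left, z up, the work surface at z = 0. Lengths are in m, angles in degrees, forces in N, time in s.
With the tool pointing down it reaches from about 0.3 to 0.85 m from the base axis. Payload 5.4 kg.
Tool frame: the origin (TCP) lies between the finger pads; the fingertips stand 11 mm ahead of it and the grasp point (between the pads) lies 8 mm behind it; x points along the fingers, y is the direction in which the jaws open and shut, and the axes are right-handed (so a half turn about x gives the same grasp; the last joint's range is limited). The gripper opens to 85 mm and grips with 20 to 120 N. Pads are 22 mm wide; open, the fingers measure 114 mm over their backs; the gripper's body (76 mm by 85 mm) begins 54 mm behind the grasp point. The pads swing forward as they close: fully open they stand 13 mm farther back than shut.
Start: joints at [57.347, 9.076, 91.501, -0, 79.423, -12.038], TCP at [0.202, 0.538, 0.222] pointing down, gripper open.
Joint ranges: [-166.64, 166.64], [-54.1, 131.32], [10.49, 154.53], [-73.88, 253.88], [9.74, 151.15], [-171.62, 171.62]. Speed limits (degrees/s): [147.25, 147.25, 180, 180, 180, 180].

## Interface

Orientations are given as a 3x3 rotation matrix whose columns are the frame's x, y, z axes.
In Python, from rig import * gives the robot as it stands.
- The arm moves only by the tool jog_arm, never from a script. Its argument "plan" is a list of rows, each a list of 3 entries, a list of its own where there are three numbers: the shift along the world's x, y, z in cm, then the turn about the world's z in degrees, then the finger opening in cm, from 0 to 8.54. A call has 1 to 12 rows; each row is the pose to reach, as a shift and turn from the pose commanded when the call began; what a row does not reach only later rows make up. A row lasts 1/12 s, in which the tool goes at most 41.7 mm and 7.16 degrees, less where a joint would pass 70% of its speed; a pose out of reach is approached as far as the arm can. A call with a gripper value outside its range is refused whole. The fingers move at their own pace and stop on an object; the grip force is fixed at half the most. Time passes only in rows, so rows that repeat a pose let the fingers close. It gives the time, the measured TCP pose, the force and the opening at its end, in the units of the state.
- observe(): the state, without advancing time (a new reading comes with each control period).
- snapshot(name): name is "side" or "top"; returns (picture, depth): 420x560x3 uint8, red, green, blue; 420x560 float32, m along the optical axis (not along the pixel's ray), 0 where there is no reading.
- calibration(name): a dict with "fx", "fy", "cx", "cy" (pixels), "extrinsics" (4x4, takes a point from camera to world coordinates). Camera axes: x right, y down, z forward; pixel columns grow to the right and rows downward; lengths in m; the calibration is good to about 2 mm. A picture is of the moment at which its call begins. calibration takes no time and is no camera call.
- finish_job(): hands the job in, once; it reports no verdict.
The state is a dict: "clock": time; "joint_positions": joint angles; "joint_vel": joint speeds; "joint_efforts": joint torques, N m; "eef_pos": TCP position; "tool_rot": TCP orientation; "contact_force": force on the tool from outside, world axes, zero at the start; "torque": the same for the moment, N m; "grip_width": finger opening in m.
Only numpy, scipy, OpenCV 4.12 (cv2) and the standard library are available. Lean on these libraries where they do the work, as an engineer would, in place of code of your own. Each camera call takes 0.05 s, during which the arm holds its last target.

## Working session

There is one attempt and no reset: what is moved stays moved. The work goes in short steps, Python scripts to look and compute and a tool call to move; the robot and the scene stay as the last step left them, time stands still between calls to the robot, and variables do not carry over. Pictures are saved under pics/ and viewed, and the job is handed in when it is done.

Besides the shell and the picture viewer there is one more tool, called after ">>>" by a JSON object that holds its "op" and its "data", one argument or row to a line. jog_arm: Moves the arm, as the interface text tells. Its arguments: {"type":"object","properties":{"plan":{"type":"array"}},"required":["plan"]}

```bash
mkdir -p pics; ls
python3 - <<'E'
from rig import *
import cv2,numpy as np
o=observe();print(o)
for n in("side","top"):
    p,d=snapshot(n);cv2.imwrite(f"pics/{n}0.png",p[:,:,::-1]);np.savez(f"pics/{n}0.npz",p=p,d=d);c=calibration(n);print(n,c)
E
```

```text
pics
{'clock': 0.0, 'joint_positions': array([ 5.73464541e+01,  9.11251067e+00,  9.15707384e+01, -1.66585357e-04,
        7.94240808e+01, -1.20378008e+01]), 'joint_vel': array([ 0.01177477,  0.11676677, -0.08704811,  0.01981639, -0.01481431,
        0.04553753]), 'joint_efforts': array([ 1.32091678e-03, -3.96002591e+01, -3.31431055e+01, -2.22834124e-04,
        8.32641148e-03,  3.99571746e-06]), 'eef_pos': array([0.20214019, 0.53764527, 0.22073083]), 'tool_rot': array([[-1.00832496e-03,  3.52097442e-01,  9.35962806e-01],
       [-1.57872924e-03,  9.35961555e-01, -3.52098672e-01],
       [-9.99998245e-01, -1.83266173e-03, -3.87886871e-04]]), 'contact_force': array([1.1472328 , 0.47416123, 0.43253679]), 'torque': array([0.00069397, 0.05347754, 0.03085592]), 'grip_width': 0.0853389693216234}
side {'fx': 400.90588625303496, 'fy': 400.90588625303496, 'cx': 271.4503244840402, 'cy': 214.22782706337995, 'extrinsics': array([[ 3.73055298e-01, -7.57227211e-01,  5.36131230e-01,
         9.18298465e-02],
       [-9.27809106e-01, -3.04516692e-01,  2.15499063e-01,
        -1.95179163e-02],
       [ 7.91536565e-05, -5.77820504e-01, -8.16163867e-01,
         8.05057034e-01],
       [ 0.00000000e+00,  0.00000000e+00,  0.00000000e+00,
         1.00000000e+00]])}
top {'fx': 455.8090972320206, 'fy': 455.8090972320206, 'cx': 279.2330142633045, 'cy': 209.4172533493529, 'extrinsics': array([[-1.00150632e-01, -9.73853472e-01,  2.03909947e-01,
         3.40004788e-01],
       [-9.94971988e-01,  9.78661230e-02, -2.12829737e-02,
         1.73350392e-01],
       [ 7.70621880e-04, -2.05016189e-01, -9.78758279e-01,
         1.01420214e+00],
       [ 0.00000000e+00,  0.00000000e+00,  0.00000000e+00,
         1.00000000e+00]])}
```

View pics/side0.png

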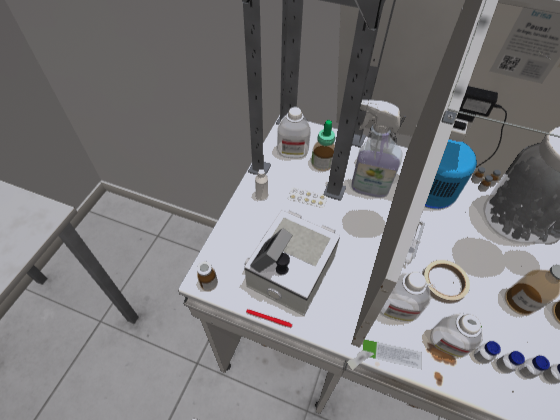

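View pics/top0.png

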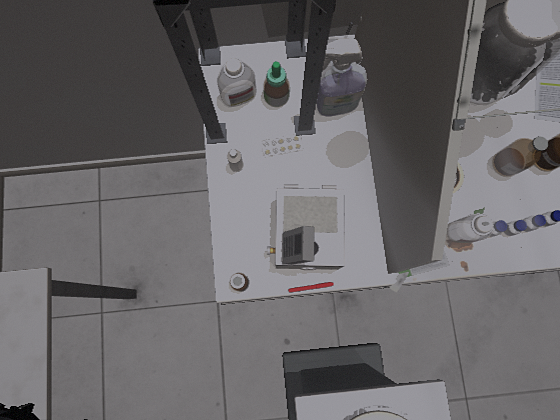

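```bash
cat > h.py <<'E'
from rig import *
import cv2,numpy as np
def w(n,u,v,z=None,d=None):
    c=calibration(n);E=np.array(c["extrinsics"]);r=np.array([(u-c["cx"])/c["fx"],(v-c["cy"])/c["fy"],1.0])
    g=E[:3,:3]@r;o=E[:3,3]
    s=(z-o[2])/g[2] if z is not None else d
    return o+s*g
def proj(n,P):
    c=calibration(n);E=np.array(c["extrinsics"]);q=E[:3,:3].T@(np.array(P)-E[:3,3]);return np.array([c["cx"]+c["fx"]*q[0]/q[2],c["cy"]+c["fy"]*q[1]/q[2]])
def tri(u1,u2):
    # two-view ray crossing: side pixel, top pixel
    L=[]
    for n,u in(("side",u1),("top",u2)):
        o=np.array(calibration(n)["extrinsics"])[:3,3];g=w(n,*u,d=1.)-o;L.append((o,g/np.linalg.norm(g)))
    A=np.stack([L[0][1],-L[1][1]],1);s=np.linalg.lstsq(A,L[1][0]-L[0][0],rcond=None)[0]
    a=L[0][0]+s[0]*L[0][1];b=L[1][0]+s[1]*L[1][1];return (a+b)/2,np.linalg.norm(a-b)
def cloud(n,d):
    c=calibration(n);E=np.array(c["extrinsics"]);v,u=np.mgrid[:420,:560]
    P=np.stack([(u-c["cx"])/c["fx"]*d,(v-c["cy"])/c["fy"]*d,d],-1);return P@E[:3,:3].T+E[:3,3]
E
python3 - <<'E'
import cv2
a=cv2.imread("pics/side0.png")[190:340,170:370];cv2.imwrite("pics/side0z.png",cv2.resize(a,None,fx=4,fy=4,interpolation=cv2.INTER_CUBIC))
a=cv2.imread("pics/top0.png")[145:295,200:400];cv2.imwrite("pics/top0z.png",cv2.resize(a,None,fx=4,fy=4,interpolation=cv2.INTER_CUBIC))
E
```

```text
(no output)
```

View pics/side0z.png

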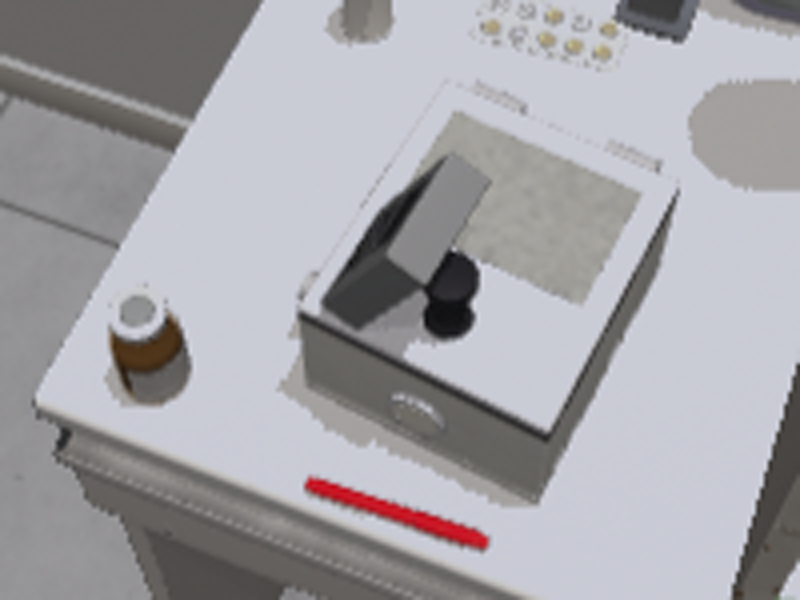

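View pics/top0z.png

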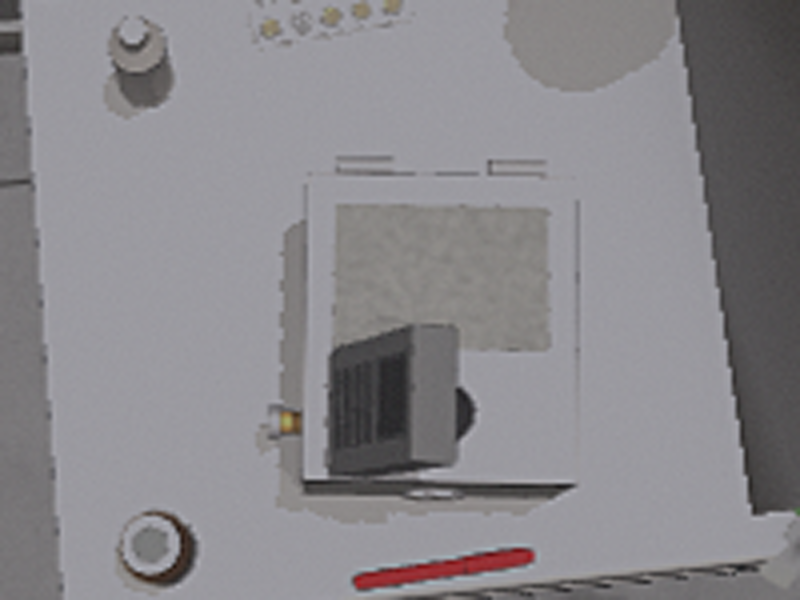

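Run:
```python
from h import *
np.set_printoptions(precision=4,suppress=True)
d=np.load("pics/top0.npz")["d"];ds=np.load("pics/side0.npz")["d"]
T=lambda u,v:(200+u/4,145+v/4)
S=lambda u,v:(170+u/4,190+v/4)
for n,q in dict(bl=(308,175),br=(578,178),fl=(303,481),fr=(577,485)).items(): print(n,w("top",*T(*q),z=.097))
for n,q in dict(bl=(448,80),br=(678,187),fl=(300,310),fr=(548,436)).items(): print(n,'side',w("side",*S(*q),z=.097))
for n,a,b in (("far-left",(452,152),(412,326)),("far-right",(492,183),(457,324)),("nearR",(425,290),(455,466)),("nearL",(385,258),(411,470))): print(n,*tri(S(*a),T(*b)))
print("knob side top", w("side",*S(452,272),z=.143), w("side",*S(450,320),z=.097))
C=cloud("top",d)
for n,(u,v) in dict(lid=(500,440),lid2=(320,300),bench=(200,300),vialcap=(152,545),tube=(135,30),logtop=(433,395),knob=(466,412)).items():
    U,V=T(u,v);print(n,C[int(V),int(U)])
print("vial",w("top",*T(152,542),z=.077),w("side",*S(138,310),z=.077)); print("tube",w("top",*T(133,30),z=.094))
m=(C[...,2]>.15)&(C[...,2]<.25)&(C[...,0]>.3)&(C[...,0]<.6)&(abs(C[...,1]-.17)<.12);print(m.sum(),C[m].min(0),C[m].max(0),C[m].mean(0))
# bench edges
for q in((25,20),(45,300),(65,590),(700,180),(750,510),(480,590)): print(q,w("top",*T(*q),z=0))
```

```text
bl [0.5752 0.1536 0.097 ]
br [0.5596 0.0144 0.097 ]
fl [0.418  0.1718 0.097 ]
fr [0.4023 0.0354 0.097 ]
bl side [0.576  0.1503 0.097 ]
br side [0.5565 0.0146 0.097 ]
fl side [0.4176 0.1678 0.097 ]
fr side [0.4005 0.0324 0.097 ]
far-left [0.477  0.1138 0.1854] 0.0027880588792532123
far-right [0.4777 0.0925 0.1706] 0.0006293600780339762
nearR [0.4119 0.1009 0.1732] 0.0018278169154903295
nearL [0.4115 0.1211 0.1887] 0.0043790334057727635
knob side top [0.4414 0.0976 0.143 ] [0.4402 0.097  0.097 ]
lid [0.4285 0.0712 0.098 ]
lid2 [0.5085 0.1541 0.0993]
bench [ 0.5341  0.2197 -0.0028]
vialcap [0.3956 0.2513 0.0776]
tube [0.6657 0.2385 0.0924]
logtop [0.4454 0.109  0.1817]
knob [0.4396 0.0914 0.1391]
vial [0.3967 0.2512 0.077 ] [0.3961 0.2495 0.077 ]
tube [0.664  0.2379 0.094 ]
758 [0.413  0.0942 0.15  ] [0.4791 0.1401 0.1896] [0.4452 0.1169 0.1759]
(25, 20) [0.7095 0.3068 0.    ]
(45, 300) [0.5423 0.3068 0.    ]
(65, 590) [0.3802 0.3071 0.    ]
(700, 180) [ 0.5746 -0.0719  0.    ]
(750, 510) [ 0.3857 -0.0725  0.    ]
(480, 590) [0.3574 0.0811 0.    ]
```

>>> {"op": "jog_arm", "data": {
  "plan": [
    [[0, 0, 4], 0, 8.5],
    [[2, -3.5, 5], 2, 8.5],
    [[4, -7, 5], 4, 8.5],
    [[6.5, -11, 5], 6, 8.5],
    [[9, -15, 5], 8, 8],
    [[11, -19, 5], 10, 7.5],
    [[13, -23, 5], 12, 7],
    [[15.5, -27, 5], 14, 6.5],
    [[18, -31, 5], 14.1, 6],
    [[20, -35, 5], 14.1, 5.5],
    [[22.5, -39, 5], 14.1, 5.5],
    [[24.3, -42.2, 5], 14.1, 5.5]
  ]
}}

```text
clock: 1.1
eef_pos: [0.4301, 0.1415, 0.2715]
tool_rot: [[-0.0, 0.114, 0.994], [0.0, 0.994, -0.114], [-1.0, 0.0, -0.0]]
contact_force: [0.8, 1.0, 0.4]
grip_width: 0.0553
```

>>> {"op": "jog_arm", "data": {
  "plan": [
    [[0, 0, 0], 0, 5.5],
    [[0, 0, 0], 0, 5.5]
  ]
}}

```text
clock: 1.27
eef_pos: [0.4301, 0.1418, 0.2712]
tool_rot: [[-0.001, 0.118, 0.993], [0.0, 0.993, -0.118], [-1.0, -0.0, -0.001]]
contact_force: [-0.1, 0.6, 0.3]
grip_width: 0.0552
```

Run:
```python
from h import *
o=observe();print(o["tool_rot"],o["eef_pos"])
a,b=[snapshot(n)[0][:,:,::-1] for n in("side","top")]
cv2.imwrite("pics/c1.png",np.hstack([cv2.resize(a[170:340,170:370],None,fx=2,fy=2),cv2.resize(b[145:315,200:400],None,fx=2,fy=2)]))
```

```text
[[-1.22376837e-03  1.18020850e-01  9.93010363e-01]
 [ 1.23914505e-04  9.93011117e-01 -1.18020787e-01]
 [-9.99999244e-01 -2.13817188e-05 -1.22984009e-03]] [0.43012081 0.14181264 0.2712051 ]
```

View pics/c1.png

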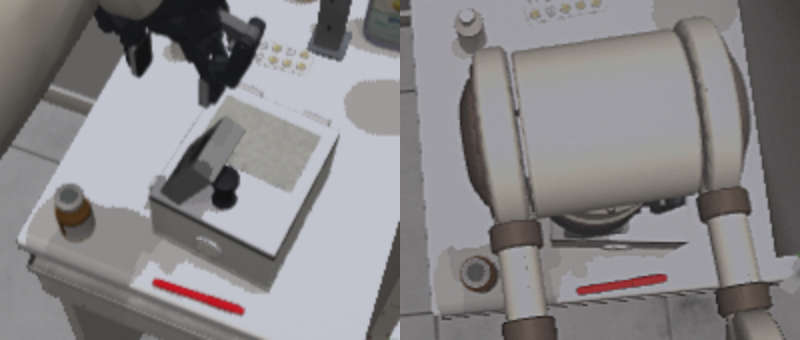

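>>> {"op": "jog_arm", "data": {
  "plan": [
    [[0.5, -0.9, 0], 0, 5.5],
    [[1, -1.8, 0], 0, 5.5],
    [[1.5, -2.6, 0], 0, 5.5],
    [[1.5, -2.6, -1.5], 0, 5.5],
    [[1.5, -2.6, -3], 0, 5.5],
    [[1.5, -2.6, -4.5], 0, 5.5],
    [[1.5, -2.6, -6], 0, 5.5],
    [[1.5, -2.6, -6.5], 0, 5.5],
    [[1.5, -2.6, -7], 0, 5.5],
    [[1.5, -2.6, -7], 0, 5.5]
  ]
}}

```text
clock: 2.2
eef_pos: [0.4445, 0.1174, 0.2012]
tool_rot: [[-0.001, 0.113, 0.994], [-0.0, 0.994, -0.113], [-1.0, -0.0, -0.001]]
contact_force: [0.0, -0.2, 0.2]
grip_width: 0.0552
```

```bash
cat > look.py <<'E'
import sys
from h import *
a=snapshot("side")[0][:,:,::-1]
u0,v0=(170,170) if len(sys.argv)<4 else map(int,sys.argv[2:4])
cv2.imwrite(f"pics/{sys.argv[1]}.png",cv2.resize(a[v0:v0+150,u0:u0+200],None,fx=4,fy=4,interpolation=cv2.INTER_CUBIC))
E
python3 look.py c2
```

```text
(no output)
```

View pics/c2.png

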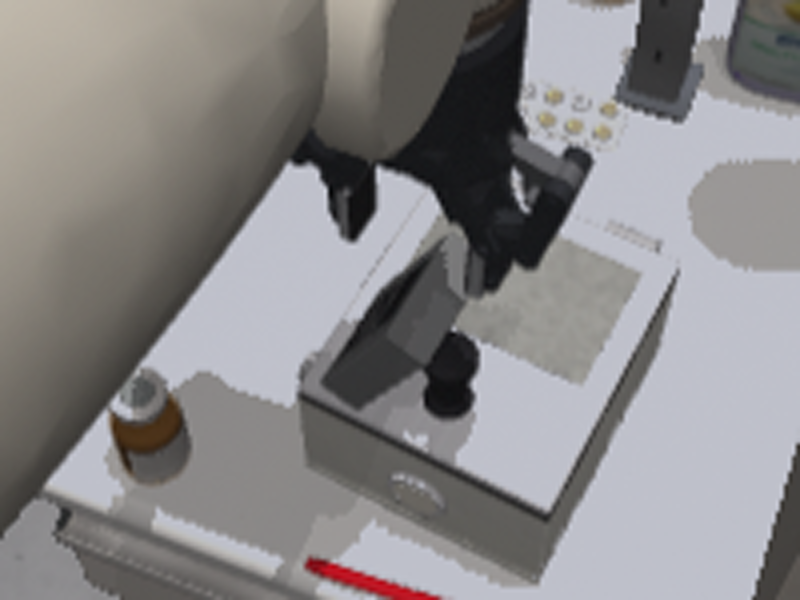

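>>> {"op": "jog_arm", "data": {
  "plan": [
    [[0, -0.1, -0.8], 0, 5.5],
    [[0, -0.1, -1.6], 0, 5.5],
    [[0, -0.1, -2.4], 0, 5.5],
    [[0, -0.1, -3], 0, 5.5],
    [[0, -0.1, -3.5], 0, 5.5],
    [[0, -0.1, -3.8], 0, 5.5],
    [[0, -0.1, -3.8], 0, 5.5]
  ]
}}

```text
clock: 2.83
eef_pos: [0.4442, 0.1165, 0.1628]
tool_rot: [[-0.002, 0.113, 0.994], [0.0, 0.994, -0.113], [-1.0, -0.0, -0.002]]
contact_force: [-0.0, -0.3, 0.3]
grip_width: 0.0553
```

```bash
python3 look.py c3
```

```text
(no output)
```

View pics/c3.png

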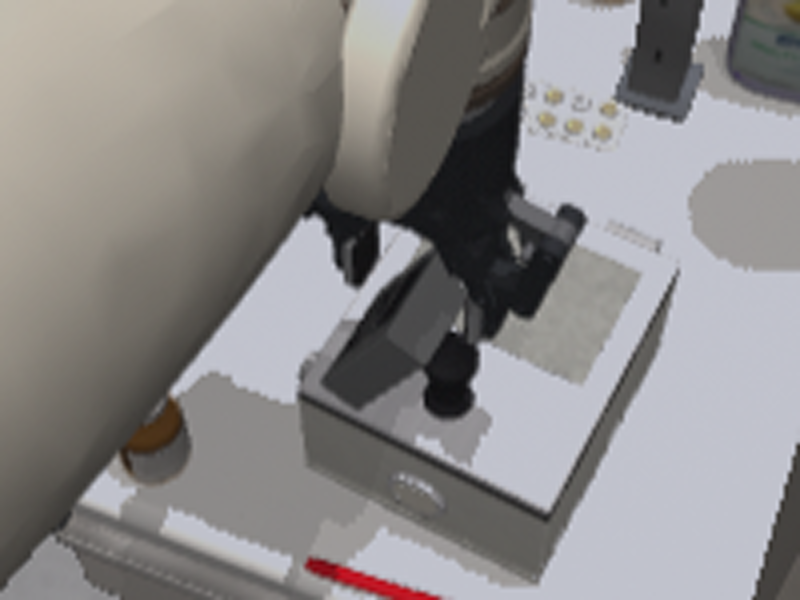

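>>> {"op": "jog_arm", "data": {
  "plan": [
    [[0, 0.2, 0], 0, 5.3],
    [[0.1, 0.5, 0], 0, 5.1],
    [[0.1, 0.8, 0], 0, 4.9],
    [[0.1, 1.1, 0], 0, 4.7],
    [[0.2, 1.4, 0], 0, 4.5],
    [[0.2, 1.7, 0], 0, 4.3],
    [[0.2, 2, 0], 0, 4.1],
    [[0.3, 2.3, 0], 0, 3.9],
    [[0.3, 2.6, 0], 0, 3.6],
    [[0.3, 2.8, 0], 0, 3.4],
    [[0.3, 2.9, 0], 0, 3.3],
    [[0.3, 2.9, 0], 0, 3.2]
  ]
}}

```text
clock: 3.88
eef_pos: [0.4477, 0.1456, 0.1637]
tool_rot: [[-0.0, 0.113, 0.994], [-0.0, 0.994, -0.113], [-1.0, -0.0, -0.0]]
contact_force: [-0.2, -0.2, -0.4]
grip_width: 0.0318
```

```bash
python3 look.py c4
```

```text
(no output)
```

View pics/c4.png

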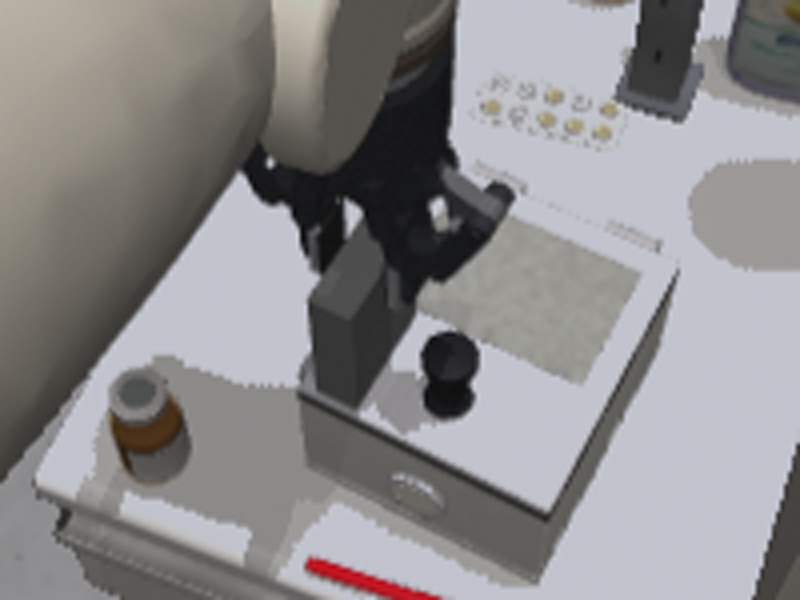

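>>> {"op": "jog_arm", "data": {
  "plan": [
    [[0, 0, -0.3], 0, 3.2],
    [[0, 0, -0.6], 0, 3.2],
    [[0, 0, -0.6], 0, 2.8],
    [[0, 0, -0.6], 0, 2.4],
    [[0, 0, -0.6], 0, 2],
    [[0, 0, -0.6], 0, 1.6],
    [[0, 0, -0.6], 0, 1.6],
    [[0, 0, -0.6], 0, 1.6],
    [[0, 0, -0.6], 0, 1.6]
  ]
}}

```text
clock: 4.68
eef_pos: [0.4476, 0.1454, 0.1576]
tool_rot: [[-0.0, 0.113, 0.994], [-0.0, 0.994, -0.113], [-1.0, -0.0, -0.0]]
contact_force: [0.1, 0.4, -1.1]
grip_width: 0.0228
```

```bash
python3 look.py c5
```

```text
(no output)
```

View pics/c5.png

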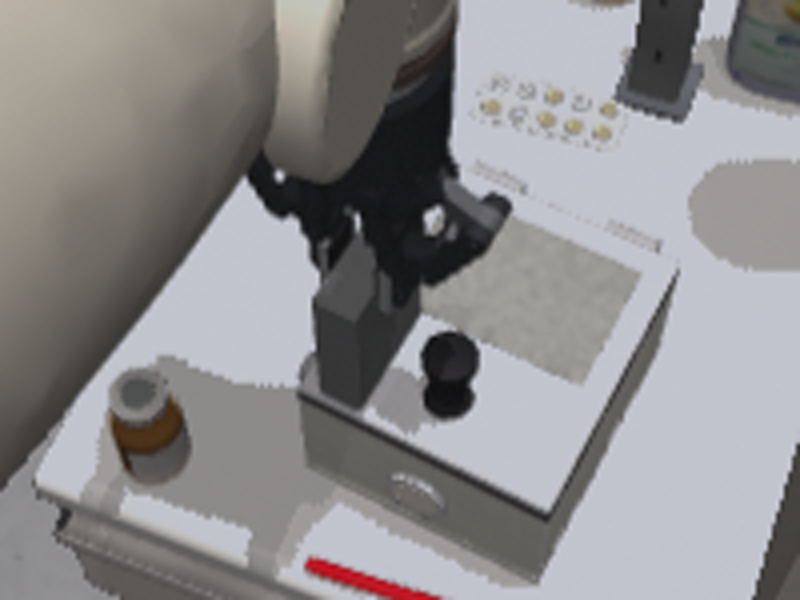

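>>> {"op": "jog_arm", "data": {
  "plan": [
    [[0, 0, 0.5], 0, 1.6],
    [[0, 0, 1.5], 0, 1.6],
    [[0, 0, 3], 0, 1.6],
    [[0.5, 1, 4], 0, 1.6],
    [[1.5, 2.5, 4], 0, 1.6],
    [[3, 4, 4], 0, 1.6],
    [[4.5, 5.5, 4], 0, 1.6],
    [[6, 7, 4], 0, 1.6],
    [[7.5, 8.2, 4], 0, 1.6],
    [[8.2, 9, 4], 0, 1.6],
    [[8.2, 9, 4], 0, 1.6]
  ]
}}

```text
clock: 5.65
eef_pos: [0.5311, 0.2368, 0.1987]
tool_rot: [[0.002, 0.112, 0.994], [0.001, 0.994, -0.112], [-1.0, 0.001, 0.002]]
contact_force: [0.6, -0.3, -1.1]
grip_width: 0.0222
```

```bash
python3 look.py c6 170 130
```

```text
(no output)
```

View pics/c6.png

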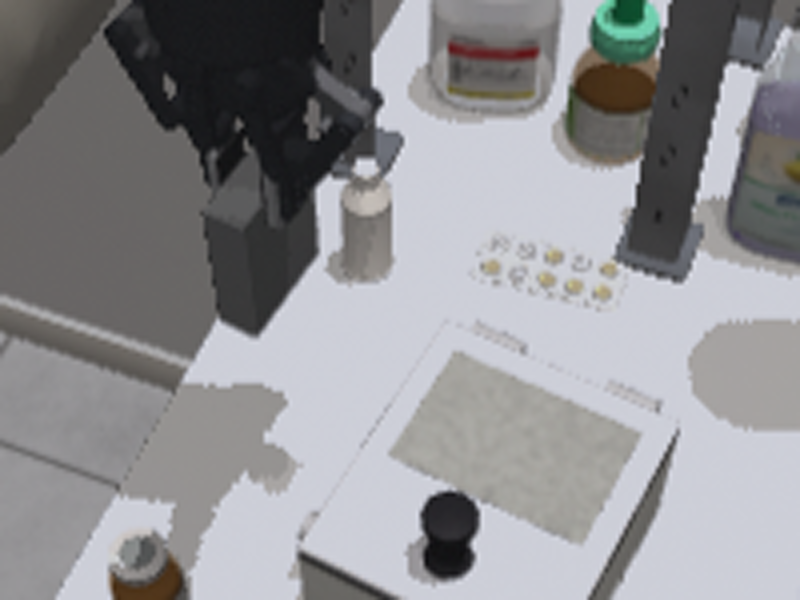

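>>> {"op": "jog_arm", "data": {
  "plan": [
    [[0, 0, -1.5], 0, 1.6],
    [[0, 0, -3], 0, 1.6],
    [[0, 0, -5], 0, 1.6],
    [[0, 0, -7], 0, 1.6],
    [[0, 0, -9], 0, 1.6],
    [[0, 0, -11], 0, 1.6],
    [[0, 0, -12], 0, 1.6],
    [[0, 0, -12.7], 0, 1.6],
    [[0, 0, -13], 0, 1.6],
    [[0, 0, -13.2], 0, 1.6],
    [[0, 0, -13.3], 0, 1.6]
  ]
}}

```text
clock: 6.62
eef_pos: [0.5305, 0.2356, 0.0657]
tool_rot: [[0.002, 0.113, 0.994], [0.0, 0.994, -0.113], [-1.0, 0.001, 0.002]]
contact_force: [-0.5, 0.7, -1.5]
grip_width: 0.023
```

>>> {"op": "jog_arm", "data": {
  "plan": [
    [[0, 0, -0.1], 0, 1.6],
    [[0, 0, -0.2], 0, 1.6],
    [[0, 0, -0.3], 0, 1.6],
    [[0, 0, -0.3], 0, 1.6]
  ]
}}

```text
clock: 6.95
eef_pos: [0.5298, 0.2355, 0.0618]
tool_rot: [[0.0, 0.113, 0.994], [0.0, 0.994, -0.113], [-1.0, 0.0, 0.0]]
contact_force: [-0.1, -0.4, -1.3]
grip_width: 0.0225
```

```bash
python3 look.py c7 170 160
```

```text
(no output)
```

View pics/c7.png

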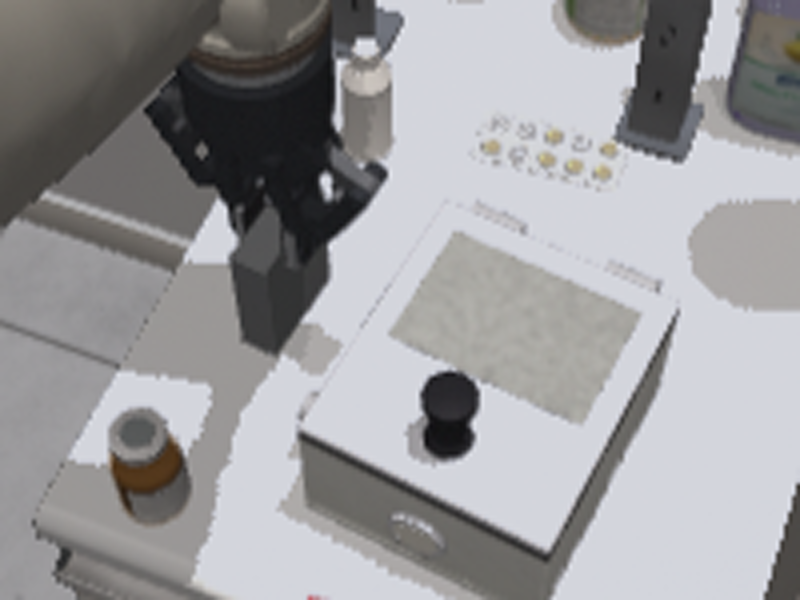

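>>> {"op": "jog_arm", "data": {
  "plan": [
    [[0, 0, -0.1], 0, 1.6],
    [[0, 0, -0.1], 0, 1.6],
    [[0, 0, -0.1], 0, 1.6]
  ]
}}

```text
clock: 7.25
eef_pos: [0.5297, 0.2355, 0.0607]
tool_rot: [[-0.0, 0.113, 0.994], [-0.0, 0.994, -0.113], [-1.0, -0.0, -0.0]]
contact_force: [0.5, 0.2, -1.5]
grip_width: 0.023
```

>>> {"op": "jog_arm", "data": {
  "plan": [
    [[0, 0, -0.1], 0, 1.6],
    [[0, 0, -0.1], 0, 1.6],
    [[0, 0, -0.1], 0, 1.6]
  ]
}}

```text
clock: 7.5
eef_pos: [0.5299, 0.2356, 0.0606]
tool_rot: [[0.0, 0.113, 0.994], [-0.0, 0.994, -0.113], [-1.0, 0.0, 0.0]]
contact_force: [-3.4, 0.4, 6.1]
grip_width: 0.0228
```

>>> {"op": "jog_arm", "data": {
  "plan": [
    [[0, 0, 0], 0, 2.2],
    [[0, 0, 0], 0, 2.4],
    [[0, 0, 0], 0, 2.6],
    [[0, 0, 0], 0, 2.8],
    [[0, 0, 0], 0, 3],
    [[0, 0, 0], 0, 3.3],
    [[0, 0, 0], 0, 3.6],
    [[0, 0, 0], 0, 4],
    [[0, 0, 0], 0, 4]
  ]
}}

```text
clock: 8.25
eef_pos: [0.5297, 0.2354, 0.0596]
tool_rot: [[-0.0, 0.113, 0.994], [-0.0, 0.994, -0.113], [-1.0, -0.0, -0.0]]
contact_force: [-0.3, -0.0, 0.5]
grip_width: 0.0396
```

```bash
python3 look.py c8 170 160
```

```text
(no output)
```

View pics/c8.png

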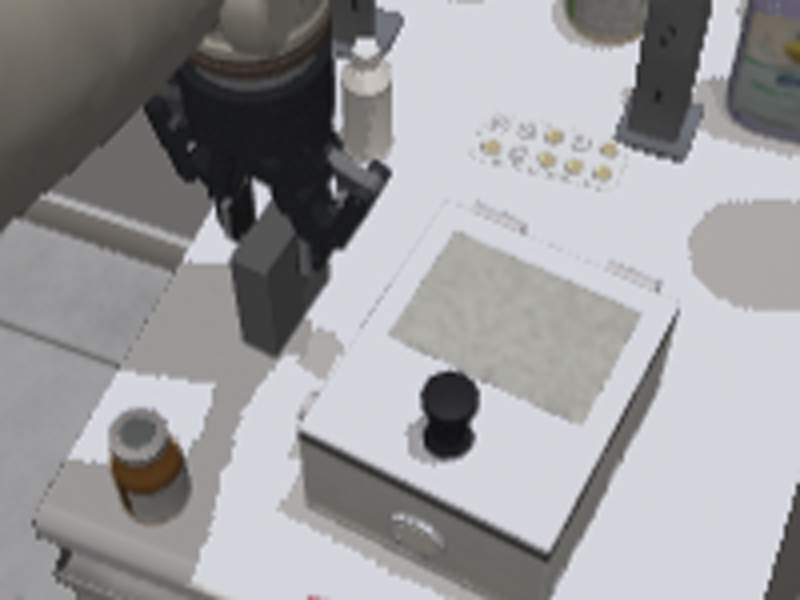

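Standing (logger top at pixel ~(265,240), vertical edges vertical). Retreat straight up.

>>> {"op": "jog_arm", "data": {
  "plan": [
    [[0, 0, 0.5], 0, 4.5],
    [[0, 0, 1.5], 0, 5],
    [[0, 0, 3], 0, 5],
    [[0, 0, 5], 0, 5],
    [[0, 0, 7], 0, 5],
    [[0, 0, 9], 0, 5],
    [[0, 0, 11], 0, 5],
    [[0, 0, 12.5], 0, 5],
    [[0, 0, 13], 0, 5],
    [[0, 0, 13], 0, 5]
  ]
}}

```text
clock: 9.13
eef_pos: [0.531, 0.2357, 0.1922]
tool_rot: [[0.004, 0.113, 0.994], [0.001, 0.994, -0.113], [-1.0, 0.001, 0.004]]
contact_force: [-0.6, 0.4, -0.2]
grip_width: 0.05
```

>>> {"op": "jog_arm", "data": {
  "plan": [
    [[-1, -2, 0], 0, 5],
    [[-2, -4, 0], 0, 5],
    [[-3.5, -6, 0], 0, 5],
    [[-5, -8, 0], 0, 5],
    [[-6.5, -10, 0], 0, 5],
    [[-8, -12, 0], 0, 5],
    [[-9, -13.7, 0], 0, 5],
    [[-9, -13.7, 0], 0, 5]
  ]
}}

```text
clock: 9.8
eef_pos: [0.4375, 0.0965, 0.1883]
tool_rot: [[-0.003, 0.116, 0.993], [-0.001, 0.993, -0.116], [-1.0, -0.001, -0.003]]
contact_force: [-0.8, 0.4, 0.1]
grip_width: 0.05
```

```bash
python3 look.py c9 170 160
```

```text
(no output)
```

View pics/c9.png

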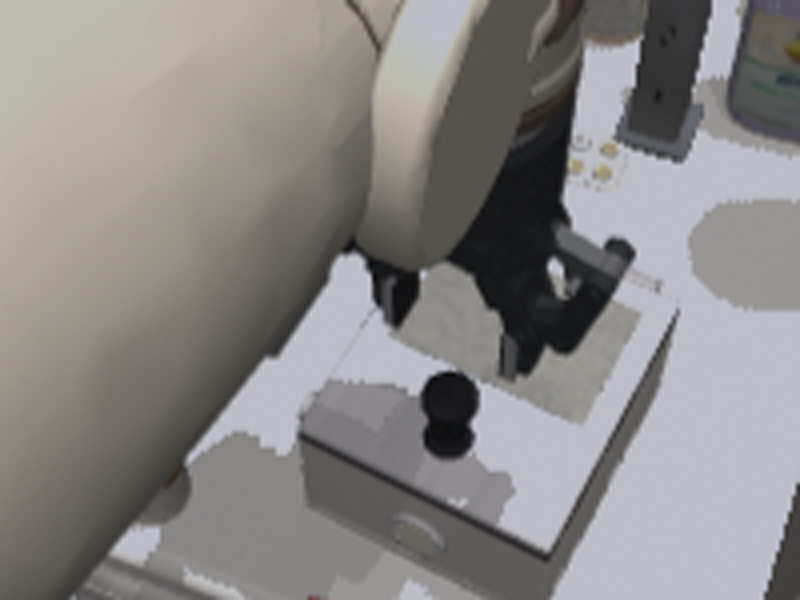

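>>> {"op": "jog_arm", "data": {
  "plan": [
    [[0.2, 0.1, 0], 0, 5],
    [[0.2, 0.1, -1], 0, 5],
    [[0.2, 0.1, -2], 0, 5],
    [[0.2, 0.1, -3], 0, 5],
    [[0.2, 0.1, -4], 0, 5],
    [[0.2, 0.1, -5], 0, 5],
    [[0.2, 0.1, -6], 0, 5],
    [[0.2, 0.1, -6.8], 0, 5],
    [[0.2, 0.1, -7.3], 0, 5],
    [[0.2, 0.1, -7.5], 0, 5],
    [[0.2, 0.1, -7.5], 0, 5]
  ]
}}

```text
clock: 10.77
eef_pos: [0.4415, 0.0994, 0.1142]
tool_rot: [[-0.001, 0.114, 0.994], [0.0, 0.994, -0.114], [-1.0, -0.0, -0.001]]
contact_force: [1.0, -0.3, -0.3]
grip_width: 0.0499
```

```bash
python3 look.py c10 170 160
```

```text
(no output)
```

View pics/c10.png

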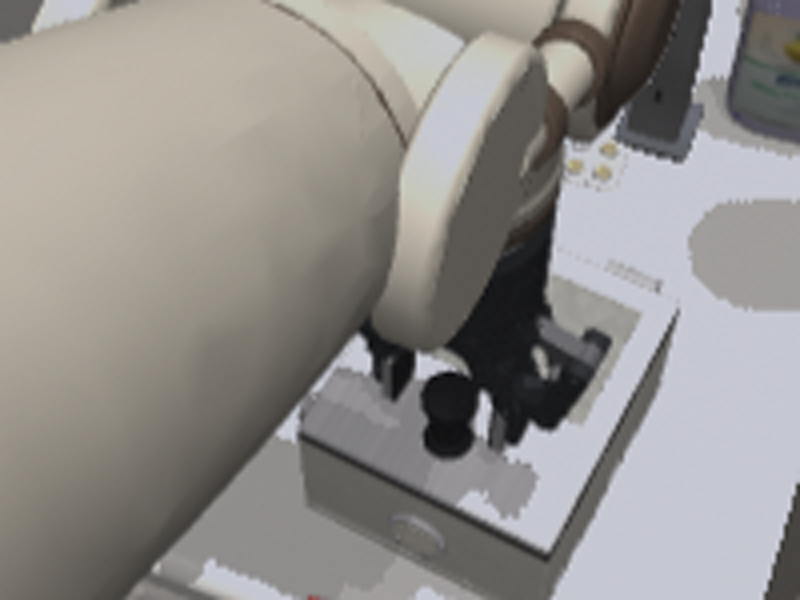

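Run:
```python
from h import *
Z=lambda P:(proj("side",P)-[170,160])*4
c=np.array([.4415,.0994]);y=np.array([.113,.9936])
for z in(.103,.108,.113):
  for s in(.025,-.025): print(z,s,Z([*(c+s*y),z]))
k=[.440,.0975]
for z in(.097,.105,.143): print("knob",z,Z([*k,z]))
```

```text
0.103 0.025 [401.88749676 408.96696592]
0.103 -0.025 [492.34043039 452.29094383]
0.108 0.025 [401.86805537 404.08750731]
0.108 -0.025 [492.79684443 447.55310759]
0.113 0.025 [401.84841179 399.15730376]
0.113 -0.025 [493.25808959 442.76512155]
knob 0.097 [448.97024585 439.96451193]
knob 0.105 [449.33140938 432.3596361 ]
knob 0.143 [451.13255754 394.43357956]
```

>>> {"op": "jog_arm", "data": {
  "plan": [
    [[-0.2, -0.2, -0.1], 0, 4],
    [[-0.2, -0.2, -0.1], 0, 3],
    [[-0.2, -0.2, -0.1], 0, 2.4],
    [[-0.2, -0.2, -0.1], 0, 2],
    [[-0.2, -0.2, -0.1], 0, 1.6]
  ]
}}

```text
clock: 11.23
eef_pos: [0.4402, 0.1002, 0.1148]
tool_rot: [[0.002, 0.114, 0.993], [0.006, 0.993, -0.114], [-1.0, 0.006, 0.001]]
contact_force: [-0.1, 12.8, 4.2]
grip_width: 0.0251
```

>>> {"op": "jog_arm", "data": {
  "plan": [
    [[0, 0, 0], 0, 1.2],
    [[0, 0, 0], 0, 0.8],
    [[0, 0, 0], 0, 0.8],
    [[0, 0, 0], 0, 0.8]
  ]
}}

```text
clock: 11.57
eef_pos: [0.4402, 0.1002, 0.1148]
tool_rot: [[0.002, 0.114, 0.993], [0.006, 0.993, -0.114], [-1.0, 0.006, 0.001]]
contact_force: [-0.3, 11.6, 4.3]
grip_width: 0.0258
```

```bash
python3 look.py c11 170 160
```

```text
(no output)
```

View pics/c11.png

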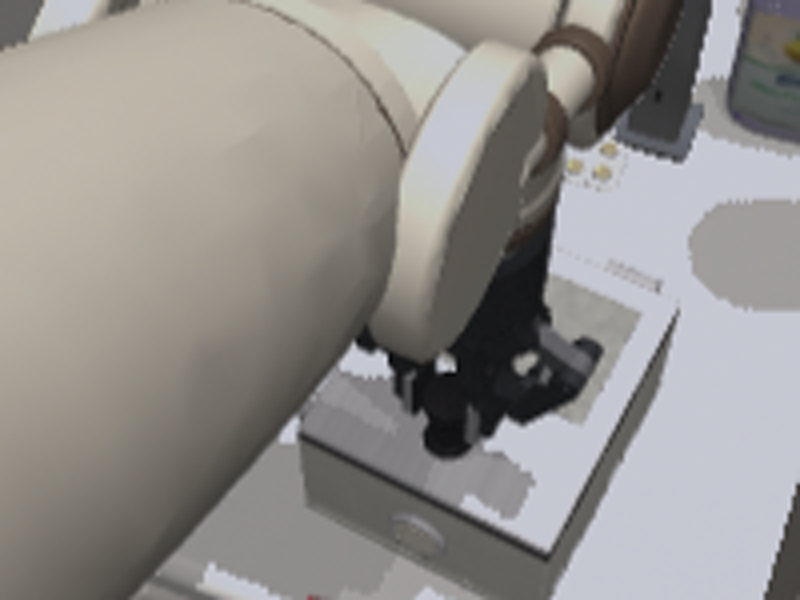

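>>> {"op": "jog_arm", "data": {
  "plan": [
    [[0, 0.1, 0], 0, 3],
    [[0, 0.3, 0], 0, 3.6],
    [[0, 0.3, -0.2], 0, 3.6],
    [[0, 0.3, -0.4], 0, 3.6],
    [[0, 0.3, -0.4], 0, 3.6]
  ]
}}

```text
clock: 12.03
eef_pos: [0.4394, 0.1002, 0.1092]
tool_rot: [[-0.001, 0.114, 0.994], [-0.0, 0.994, -0.114], [-1.0, -0.0, -0.001]]
contact_force: [0.5, -0.3, -0.2]
grip_width: 0.0356
```

>>> {"op": "jog_arm", "data": {
  "plan": [
    [[0, 0, 0], 0, 3],
    [[0, 0, 0], 0, 2.6],
    [[0, 0, 0], 0, 2.2],
    [[0, 0, 0], 0, 2.2],
    [[0, 0, 0], 0, 2.2]
  ]
}}

```text
clock: 12.45
eef_pos: [0.4396, 0.1004, 0.1098]
tool_rot: [[-0.0, 0.114, 0.994], [-0.0, 0.994, -0.114], [-1.0, -0.0, -0.0]]
contact_force: [-1.3, -0.6, 2.3]
grip_width: 0.0257
```

>>> {"op": "jog_arm", "data": {
  "plan": [
    [[0, 0, 0], 0, 3.2],
    [[0, 0, 0], 0, 3.4],
    [[0, 0, -0.2], 0, 3.4],
    [[0, 0, -0.3], 0, 3.4],
    [[0, 0, -0.3], 0, 3.4]
  ]
}}

```text
clock: 12.87
eef_pos: [0.4395, 0.1004, 0.1064]
tool_rot: [[-0.0, 0.113, 0.994], [-0.0, 0.994, -0.113], [-1.0, -0.0, -0.0]]
contact_force: [-0.2, -0.5, 0.2]
grip_width: 0.034
```

>>> {"op": "jog_arm", "data": {
  "plan": [
    [[0, 0, 0], 0, 3],
    [[0, 0, 0], 0, 2.6],
    [[0, 0, 0], 0, 2.2],
    [[0, 0, 0], 0, 2.2],
    [[0, 0, 0], 0, 2.2]
  ]
}}

```text
clock: 13.28
eef_pos: [0.4397, 0.1004, 0.1069]
tool_rot: [[-0.0, 0.113, 0.994], [-0.0, 0.994, -0.113], [-1.0, -0.0, -0.0]]
contact_force: [-1.8, -0.8, 2.9]
grip_width: 0.0257
```

```bash
python3 look.py c12 170 160
```

```text
(no output)
```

View pics/c12.png

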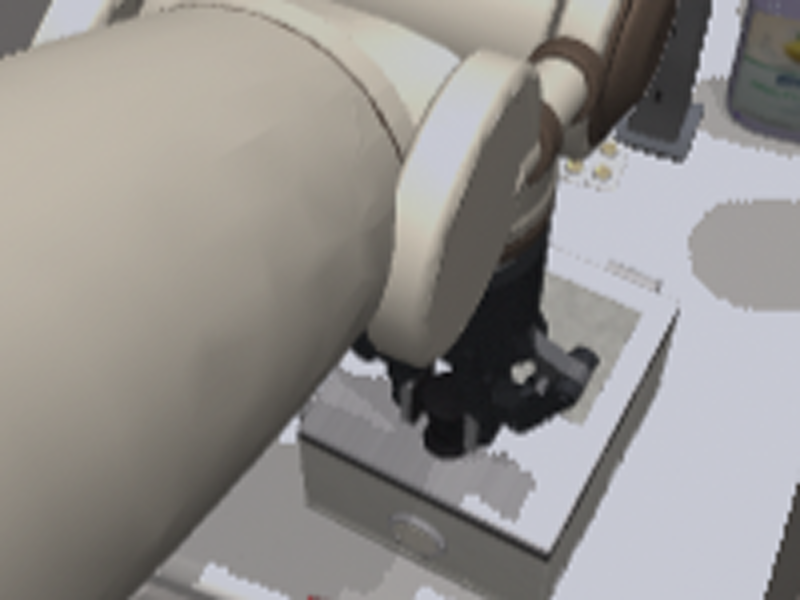

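Run:
```python
from h import *
Z=lambda P:(proj("side",P)-[170,160])*4
c=np.array([.4397,.1004]);y=np.array([.113,.9936]);x=np.array([.9936,-.113])
for z in(.097,.102,.107,.112,.14):
  for s in(.0135,-.0135): print(z,s,Z([*(c+s*y),z]),"front edge",Z([*(c+s*y-.011*x),z]))
```

```text
0.097 0.0135 [419.09504014 426.88392982] front edge [408.54952178 444.43827859]
0.097 -0.0135 [467.64814542 450.23050559] front edge [457.35013132 468.11874875]
0.102 0.0135 [419.16452551 422.10314456] front edge [408.5646309  439.71474736]
0.102 -0.0135 [467.97151596 445.52616533] front edge [457.62173407 463.47451335]
0.107 0.0135 [419.23473259 417.27270308] front edge [408.57989807 434.94180294]
0.107 -0.0135 [468.29827724 440.77249726] front edge [457.89620534 458.78122799]
0.112 0.0135 [419.3056727  412.39182771] front edge [408.5953258  430.11866591]
0.112 -0.0135 [468.62848285 435.96872145] front edge [458.17359083 454.03811149]
0.14 0.0135 [419.71703717 384.08881569] front edge [408.68481021 402.14334803]
0.14 -0.0135 [470.54391291 408.10336687] front edge [459.78304356 426.51748686]
```

Run:
```python
from h import *
a,d=snapshot("side");a=a[:,:,::-1]
b=a[235:285,250:310].astype(float);b=np.clip((b/255)**.5*255,0,255).astype(np.uint8)
cv2.imwrite("pics/c13.png",cv2.resize(b,None,fx=12,fy=12,interpolation=cv2.INTER_NEAREST))
C=cloud("side",d)
for v in range(243,276,3): print(v,[ "%.3f/%.3f"%(C[v,u,2],C[v,u,0]) for u in(268,270,272,274,278,282,286,288,290)])
```

```text
243 ['0.481/0.273', '0.480/0.274', '0.481/0.274', '0.482/0.274', '0.471/0.282', '0.456/0.292', '0.260/0.406', '0.258/0.409', '0.256/0.411']
246 ['0.474/0.273', '0.474/0.274', '0.476/0.274', '0.477/0.274', '0.466/0.281', '0.450/0.292', '0.250/0.407', '0.249/0.409', '0.247/0.411']
249 ['0.462/0.277', '0.468/0.274', '0.471/0.274', '0.468/0.276', '0.459/0.282', '0.214/0.420', '0.220/0.419', '0.219/0.420', '0.210/0.427']
252 ['0.164/0.431', '0.168/0.431', '0.181/0.425', '0.161/0.438', '0.140/0.451', '0.095/0.479', '0.209/0.419', '0.211/0.419', '0.202/0.426']
255 ['0.158/0.429', '0.157/0.431', '0.160/0.431', '0.152/0.436', '0.141/0.445', '0.139/0.449', '0.195/0.421', '0.199/0.421', '0.196/0.423']
258 ['0.134/0.436', '0.144/0.432', '0.149/0.431', '0.142/0.435', '0.141/0.439', '0.141/0.442', '0.186/0.421', '0.188/0.421', '0.186/0.423']
261 ['0.097/0.448', '0.135/0.431', '0.138/0.431', '0.130/0.436', '0.142/0.432', '0.141/0.436', '0.164/0.427', '0.166/0.427', '0.171/0.426']
264 ['0.095/0.443', '0.121/0.432', '0.125/0.431', '0.120/0.435', '0.136/0.429', '0.138/0.431', '0.151/0.428', '0.160/0.424', '0.161/0.425']
267 ['0.095/0.437', '0.096/0.438', '0.095/0.440', '0.097/0.440', '0.110/0.437', '0.119/0.435', '0.139/0.428', '0.145/0.426', '0.138/0.431']
270 ['0.094/0.431', '0.094/0.432', '0.094/0.434', '0.093/0.436', '0.100/0.435', '0.108/0.435', '0.129/0.427', '0.131/0.427', '0.125/0.432']
273 ['0.095/0.424', '0.097/0.425', '0.096/0.427', '0.096/0.428', '0.100/0.430', '0.100/0.432', '0.097/0.437', '0.118/0.428', '0.095/0.441']
```

View pics/c13.png

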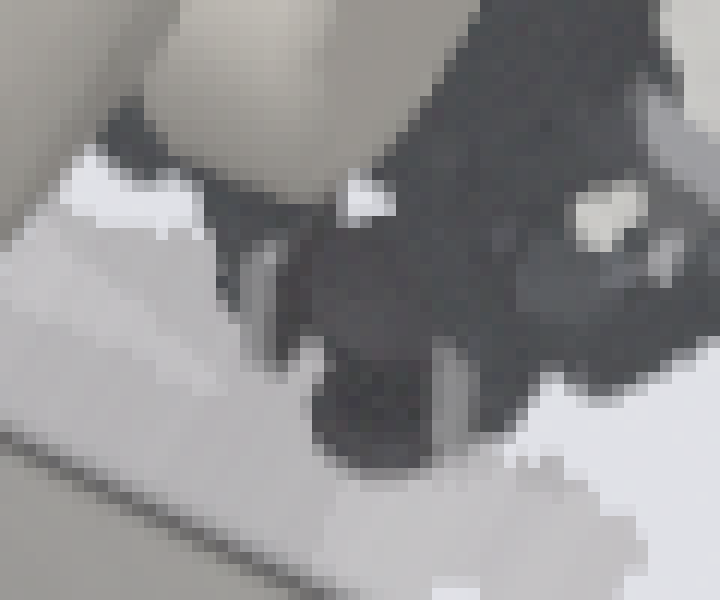

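>>> {"op": "jog_arm", "data": {
  "plan": [
    [[0, 0, 0], 0, 3.2],
    [[0, 0, 0], 0, 3.4],
    [[0, 0, -0.2], 0, 3.4],
    [[0, 0, -0.4], 0, 3.4],
    [[0, 0, -0.4], 0, 3.4]
  ]
}}

```text
clock: 13.8
eef_pos: [0.4393, 0.1005, 0.1021]
tool_rot: [[-0.001, 0.113, 0.994], [0.0, 0.994, -0.113], [-1.0, -0.0, -0.001]]
contact_force: [0.1, 0.3, 0.9]
grip_width: 0.0336
```

>>> {"op": "jog_arm", "data": {
  "plan": [
    [[0, 0, 0], 0, 3],
    [[0, 0, 0], 0, 2.6],
    [[0, 0, 0], 0, 2.2],
    [[0, 0, 0], 0, 2.2],
    [[0, 0, 0], 0, 2.2]
  ]
}}

```text
clock: 14.22
eef_pos: [0.4396, 0.1005, 0.1027]
tool_rot: [[-0.0, 0.113, 0.994], [-0.0, 0.994, -0.113], [-1.0, -0.0, -0.0]]
contact_force: [-2.3, 0.2, 1.0]
grip_width: 0.0259
```

```bash
cat > z.py <<'E'
import sys
from h import *
a,d=snapshot("side");a=a[:,:,::-1]
b=a[235:285,250:310].astype(float);b=np.clip((b/255)**.5*255,0,255).astype(np.uint8)
cv2.imwrite(f"pics/{sys.argv[1]}.png",cv2.resize(b,None,fx=12,fy=12,interpolation=cv2.INTER_NEAREST))
C=cloud("side",d)
for v in range(258,280): print(v,[ "%.3f/%.3f"%(C[v,u,2],C[v,u,0]) for u in(270,271,272,273,274,278,286,287,288,289)])
E
python3 z.py c14
```

```text
258 ['0.147/0.430', '0.146/0.431', '0.146/0.432', '0.149/0.431', '0.142/0.436', '0.141/0.439', '0.183/0.422', '0.188/0.420', '0.189/0.420', '0.191/0.420']
259 ['0.141/0.431', '0.143/0.431', '0.144/0.431', '0.146/0.431', '0.140/0.435', '0.140/0.438', '0.181/0.421', '0.182/0.421', '0.187/0.420', '0.186/0.421']
260 ['0.137/0.431', '0.138/0.432', '0.142/0.430', '0.138/0.433', '0.137/0.434', '0.138/0.436', '0.179/0.421', '0.179/0.421', '0.182/0.420', '0.183/0.421']
261 ['0.135/0.430', '0.137/0.430', '0.138/0.430', '0.138/0.431', '0.129/0.436', '0.140/0.434', '0.164/0.426', '0.166/0.426', '0.177/0.421', '0.179/0.421']
262 ['0.129/0.431', '0.132/0.431', '0.134/0.430', '0.134/0.431', '0.128/0.435', '0.139/0.432', '0.159/0.427', '0.160/0.427', '0.163/0.426', '0.166/0.426']
263 ['0.124/0.432', '0.128/0.431', '0.130/0.431', '0.130/0.431', '0.122/0.436', '0.139/0.430', '0.155/0.427', '0.158/0.427', '0.160/0.426', '0.163/0.425']
264 ['0.123/0.431', '0.805/0.092', '0.127/0.430', '0.126/0.431', '0.119/0.435', '0.138/0.429', '0.148/0.429', '0.154/0.427', '0.157/0.426', '0.159/0.425']
265 ['0.117/0.4
[... 1609 characters left out ...]
426', '0.096/0.427', '0.093/0.435', '0.093/0.435', '0.095/0.435', '0.097/0.435']
276 ['0.096/0.419', '0.096/0.420', '0.094/0.422', '0.094/0.423', '0.095/0.423', '0.097/0.425', '0.094/0.432', '0.095/0.432', '0.095/0.433', '0.094/0.434']
277 ['0.095/0.418', '0.096/0.418', '0.095/0.419', '0.096/0.420', '0.095/0.421', '0.095/0.423', '0.094/0.430', '0.095/0.430', '0.096/0.430', '0.093/0.433']
278 ['0.094/0.416', '0.097/0.416', '0.098/0.416', '0.094/0.418', '0.095/0.419', '0.095/0.422', '0.092/0.429', '0.096/0.428', '0.096/0.429', '0.094/0.430']
279 ['0.094/0.414', '0.095/0.414', '0.096/0.415', '0.096/0.416', '0.093/0.417', '0.094/0.420', '0.095/0.425', '0.094/0.427', '0.093/0.428', '0.095/0.428']
```

View pics/c14.png

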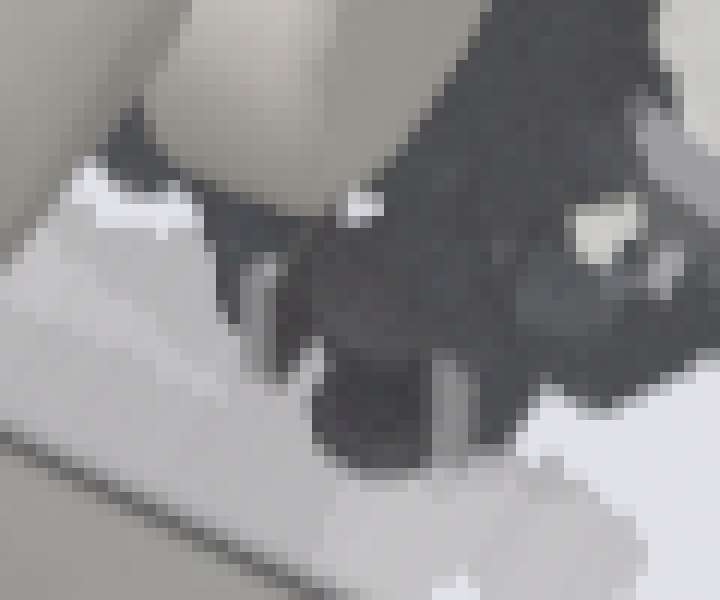

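>>> {"op": "jog_arm", "data": {
  "plan": [
    [[0, 0, 0], 0, 3.2],
    [[0, 0, 0], 0, 3.4],
    [[0, 0, -0.2], 0, 3.4],
    [[0, 0, -0.4], 0, 3.4],
    [[0, 0, -0.6], 0, 3.4],
    [[0, 0, -0.7], 0, 3.4],
    [[0, 0, -0.7], 0, 3.4]
  ]
}}

```text
clock: 14.85
eef_pos: [0.4394, 0.1005, 0.0953]
tool_rot: [[-0.001, 0.113, 0.994], [0.0, 0.994, -0.113], [-1.0, -0.0, -0.001]]
contact_force: [0.5, 0.1, 0.2]
grip_width: 0.0341
```

>>> {"op": "jog_arm", "data": {
  "plan": [
    [[0, 0, 0], 0, 3],
    [[0, 0, 0], 0, 2.6],
    [[0, 0, 0], 0, 2.2],
    [[0, 0, 0], 0, 1.8],
    [[0, 0, 0], 0, 1.8]
  ]
}}

```text
clock: 15.27
eef_pos: [0.4397, 0.1004, 0.0958]
tool_rot: [[-0.0, 0.113, 0.994], [-0.0, 0.994, -0.113], [-1.0, -0.0, -0.0]]
contact_force: [-2.1, -0.3, 1.6]
grip_width: 0.0263
```

```bash
python3 z.py c15 | cut -c1-5,56-70,90-200 | head -20
```

```text
258 [3/0.434', '0.14440', '0.183/0.422', '0.187/0.421', '0.188/0.421', '0.188/0.421']
259 [2/0.433', '0.14437', '0.180/0.422', '0.184/0.420', '0.184/0.421', '0.184/0.422']
260 [1/0.432', '0.13435', '0.178/0.421', '0.179/0.421', '0.181/0.421', '0.183/0.420']
261 [7/0.432', '0.13434', '0.173/0.422', '0.175/0.421', '0.178/0.420', '0.178/0.421']
262 [3/0.431', '0.12431', '0.170/0.422', '0.171/0.421', '0.173/0.421', '0.176/0.420']
263 [9/0.431', '0.12430', '0.156/0.427', '0.159/0.426', '0.170/0.421', '0.173/0.420']
264 [5/0.432', '0.11429', '0.150/0.428', '0.155/0.426', '0.155/0.427', '0.157/0.426']
265 [4/0.430', '0.11429', '0.148/0.427', '0.149/0.427', '0.154/0.425', '0.155/0.425']
266 [6/0.432', '0.10436', '0.143/0.428', '0.147/0.426', '0.151/0.425', '0.151/0.426']
267 [4/0.431', '0.10437', '0.139/0.428', '0.142/0.427', '0.151/0.423', '0.152/0.423']
268 [0/0.431', '0.09437', '0.136/0.427', '0.138/0.427', '0.141/0.426', '0.142/0.426']
269 [6/0.436', '0.09436', '0.132/0.427', '0.135/0.427', '0.137/0.426', '0.129/0.431']
270 [6/0.434', '0.09436', '0.130/0.426', '0.131/0.427', '0.131/0.427', '0.125/0.431']
271 [6/0.432', '0.09433', '0.123/0.428', '0.128/0.426', '0.128/0.427', '0.121/0.431']
272 [6/0.430', '0.09432', '0.121/0.427', '0.122/0.427', '0.123/0.427', '0.119/0.430']
273 [5/0.428', '0.09430', '0.118/0.427', '0.117/0.428', '0.120/0.427', '0.115/0.430']
274 [4/0.427', '0.09429', '0.111/0.428', '0.116/0.426', '0.115/0.427', '0.108/0.431']
275 [7/0.423', '0.09428', '0.108/0.427', '0.110/0.427', '0.108/0.429', '0.095/0.436']
276 [4/0.422', '0.09426', '0.094/0.432', '0.096/0.432', '0.098/0.432', '0.096/0.433']
277 [6/0.420', '0.09424', '0.096/0.429', '0.096/0.430', '0.095/0.431', '0.097/0.431']
```

View pics/c15.png

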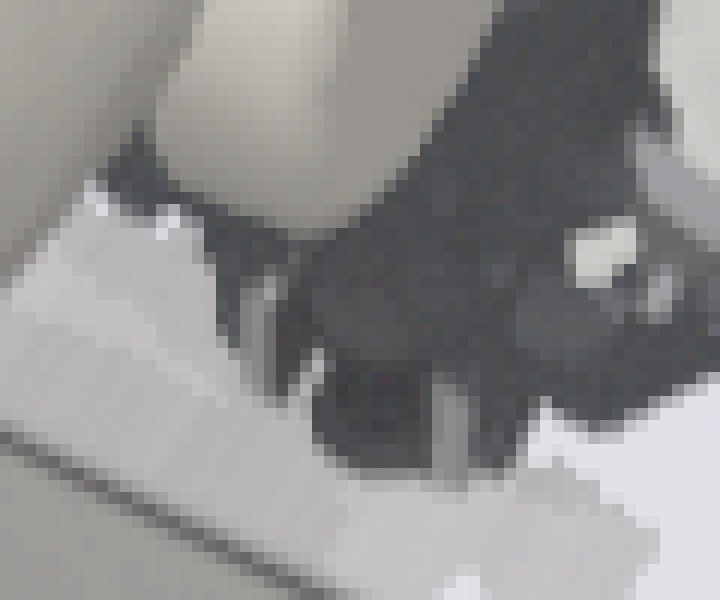

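>>> {"op": "jog_arm", "data": {
  "plan": [
    [[0, 0, 0], 0, 3.2],
    [[0, 0, 0], 0, 3.4],
    [[0, 0, -0.2], 0, 3.4],
    [[0, 0, -0.4], 0, 3.4],
    [[0, 0, -0.6], 0, 3.4],
    [[0, 0, -0.6], 0, 3.4]
  ]
}}

```text
clock: 15.82
eef_pos: [0.4393, 0.1005, 0.0891]
tool_rot: [[-0.001, 0.113, 0.994], [0.0, 0.994, -0.113], [-1.0, -0.0, -0.001]]
contact_force: [0.3, 0.6, 0.0]
grip_width: 0.0341
```

>>> {"op": "jog_arm", "data": {
  "plan": [
    [[0, 0, 0], 0, 3],
    [[0, 0, 0], 0, 2.6],
    [[0, 0, 0], 0, 2.2],
    [[0, 0, 0], 0, 1.8],
    [[0, 0, 0], 0, 1.8]
  ]
}}

```text
clock: 16.23
eef_pos: [0.4396, 0.1005, 0.0897]
tool_rot: [[-0.0, 0.113, 0.994], [-0.0, 0.994, -0.113], [-1.0, -0.0, -0.0]]
contact_force: [-1.4, -0.5, 1.4]
grip_width: 0.0248
```

```bash
python3 z.py c16 | cut -c1-5,56-70,90-200 | head -20
```

```text
258 [5/0.434', '0.13440', '0.183/0.422', '0.186/0.422', '0.189/0.420', '0.184/0.424']
259 [8/0.435', '0.13438', '0.179/0.423', '0.181/0.422', '0.184/0.421', '0.184/0.422']
260 [5/0.434', '0.13435', '0.178/0.421', '0.178/0.422', '0.181/0.421', '0.180/0.422']
261 [5/0.433', '0.13434', '0.175/0.421', '0.176/0.421', '0.177/0.421', '0.178/0.421']
262 [5/0.430', '0.12432', '0.171/0.421', '0.171/0.422', '0.173/0.421', '0.174/0.421']
263 [1/0.430', '0.12430', '0.166/0.422', '0.169/0.421', '0.169/0.421', '0.170/0.422']
264 [5/0.432', '0.12428', '0.154/0.426', '0.166/0.420', '0.169/0.420', '0.166/0.422']
265 [3/0.430', '0.11428', '0.148/0.427', '0.151/0.426', '0.154/0.425', '0.164/0.421']
266 [8/0.431', '0.11437', '0.144/0.427', '0.147/0.426', '0.150/0.426', '0.150/0.426']
267 [6/0.430', '0.10436', '0.142/0.426', '0.144/0.426', '0.145/0.426', '0.146/0.426']
268 [1/0.430', '0.10436', '0.136/0.427', '0.141/0.425', '0.143/0.425', '0.146/0.424']
269 [9/0.430', '0.10436', '0.132/0.428', '0.132/0.428', '0.142/0.424', '0.143/0.424']
270 [2/0.431', '0.09436', '0.128/0.427', '0.129/0.428', '0.132/0.427', '0.125/0.431']
271 [6/0.432', '0.09434', '0.122/0.429', '0.126/0.427', '0.123/0.429', '0.121/0.431']
272 [7/0.429', '0.09432', '0.119/0.428', '0.120/0.428', '0.120/0.429', '0.116/0.431']
273 [6/0.428', '0.09430', '0.117/0.427', '0.118/0.427', '0.114/0.430', '0.112/0.432']
274 [5/0.426', '0.09429', '0.115/0.426', '0.116/0.426', '0.111/0.429', '0.107/0.432']
275 [5/0.424', '0.09427', '0.108/0.427', '0.109/0.428', '0.106/0.430', '0.105/0.431']
276 [4/0.422', '0.09425', '0.103/0.428', '0.108/0.426', '0.101/0.430', '0.097/0.433']
277 [6/0.419', '0.09423', '0.097/0.428', '0.102/0.427', '0.095/0.431', '0.093/0.433']
```

View pics/c16.png

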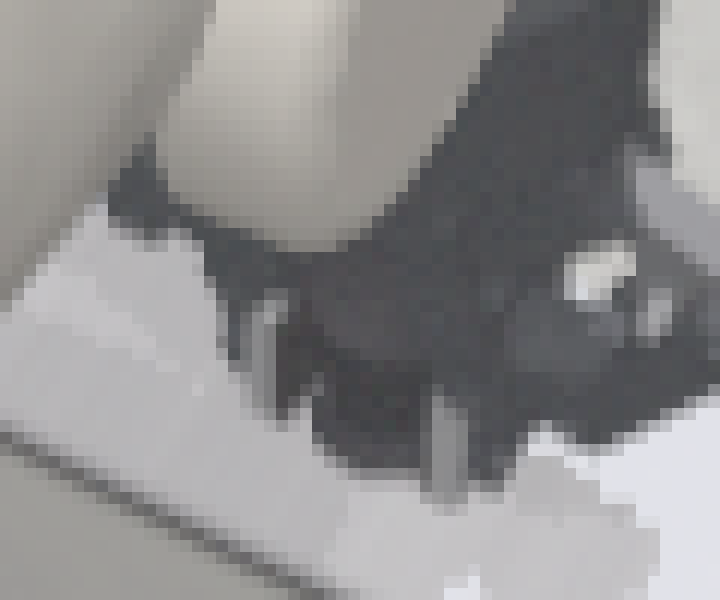

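>>> {"op": "jog_arm", "data": {
  "plan": [
    [[0, 0, 0], 0, 3.2],
    [[0, 0, 0], 0, 3.4],
    [[0, 0, -0.1], 0, 3.4],
    [[0, 0, -0.2], 0, 3.4],
    [[0, 0, -0.3], 0, 3.4],
    [[0, 0, -0.3], 0, 3.4]
  ]
}}

```text
clock: 16.78
eef_pos: [0.4397, 0.1005, 0.0866]
tool_rot: [[-0.0, 0.114, 0.994], [0.0, 0.994, -0.114], [-1.0, 0.0, -0.0]]
contact_force: [-0.3, 0.6, 0.2]
grip_width: 0.034
```

>>> {"op": "jog_arm", "data": {
  "plan": [
    [[0, 0, 0], 0, 3],
    [[0, 0, 0], 0, 2.6],
    [[0, 0, 0], 0, 2.2],
    [[0, 0, 0], 0, 1.8],
    [[0, 0, 0], 0, 1.6],
    [[0, 0, 0], 0, 1.6]
  ]
}}

```text
clock: 17.28
eef_pos: [0.4401, 0.1005, 0.0872]
tool_rot: [[0.001, 0.114, 0.994], [0.0, 0.994, -0.114], [-1.0, 0.0, 0.001]]
contact_force: [-0.2, -1.3, 5.5]
grip_width: 0.0227
```

```bash
python3 z.py c17 >/dev/null
```

```text
(no output)
```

View pics/c17.png

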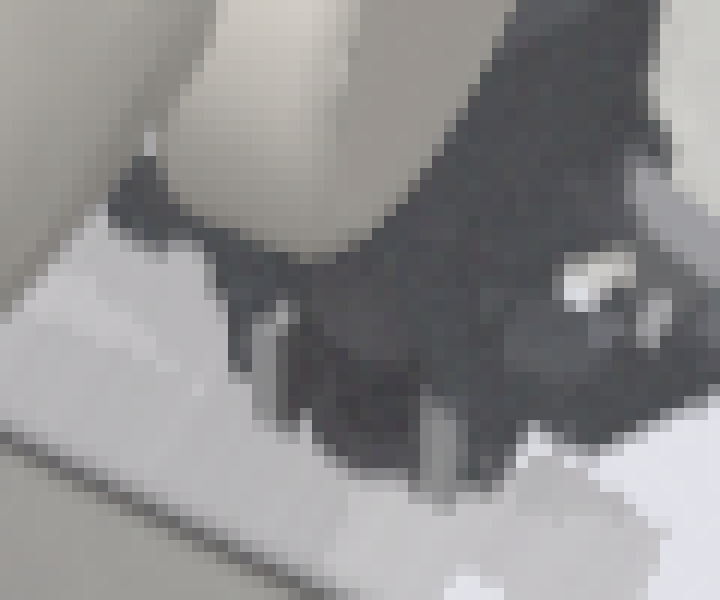

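>>> {"op": "jog_arm", "data": {
  "plan": [
    [[0, 0, 0], 0, 1.4],
    [[0, 0, 0], 0, 1.2],
    [[0, 0, 0], 0, 1],
    [[0, 0, 0], 0, 0.8],
    [[0, 0, 0], 0, 0.8],
    [[0, 0, 0], 0, 0.8]
  ]
}}

```text
clock: 17.83
eef_pos: [0.44, 0.1006, 0.0871]
tool_rot: [[0.001, 0.114, 0.994], [0.0, 0.994, -0.114], [-1.0, 0.0, 0.001]]
contact_force: [-1.0, -1.0, 5.4]
grip_width: 0.0227
```

```bash
python3 z.py c18 >/dev/null; python3 look.py c18b 170 160
```

```text
(no output)
```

View pics/c18.png

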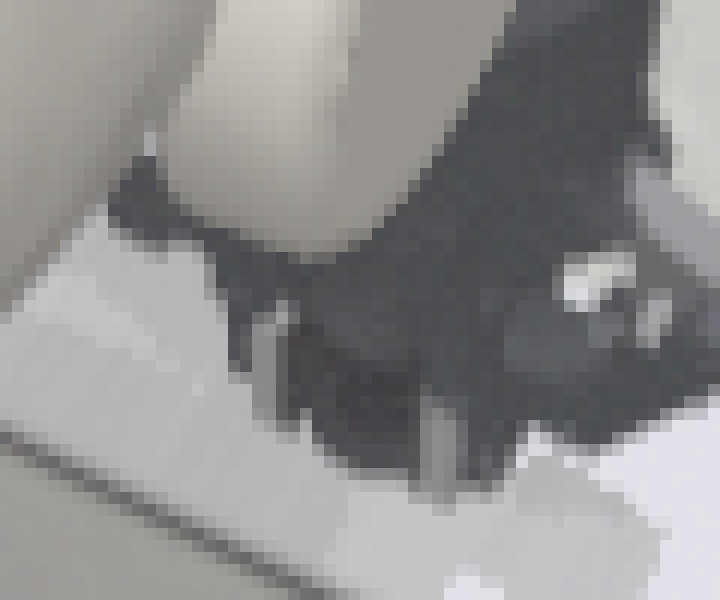

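View pics/c18b.png

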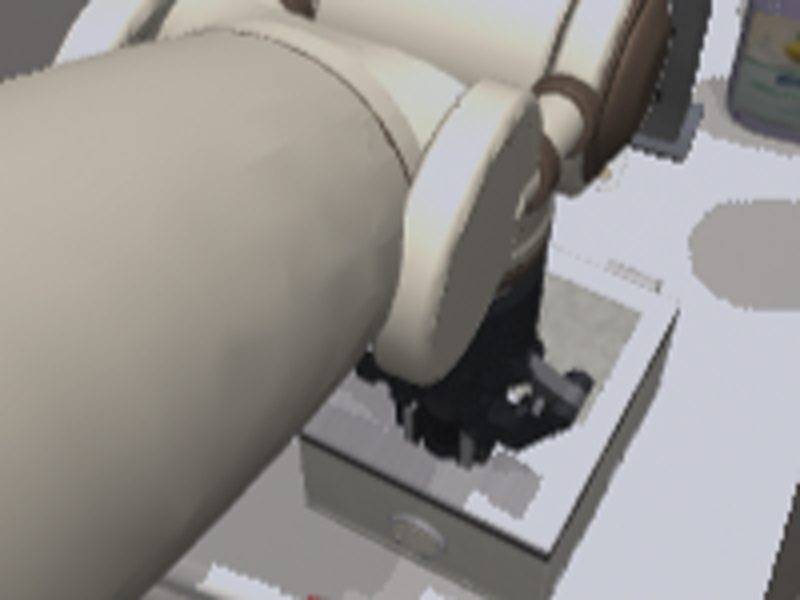

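>>> {"op": "jog_arm", "data": {
  "plan": [
    [[0, 0, 0.1], 0, 0.8],
    [[0, 0, 0.1], 0, 0.8],
    [[0, 0, 0.2], 0, 0.8],
    [[0, 0, 0.2], 0, 0.8]
  ]
}}

```text
clock: 18.27
eef_pos: [0.4401, 0.1004, 0.0873]
tool_rot: [[0.002, 0.114, 0.994], [-0.0, 0.994, -0.114], [-1.0, 0.0, 0.002]]
contact_force: [9.7, 0.9, -12.1]
grip_width: 0.0222
```

>>> {"op": "jog_arm", "data": {
  "plan": [
    [[0, 0, 0.1], 0, 0.8],
    [[0.1, 0, 0.2], 0, 0.8],
    [[0.1, 0, 0.3], 0, 0.8],
    [[0.2, 0, 0.4], 0, 0.8],
    [[0.2, 0, 0.5], 0, 0.8],
    [[0.2, 0, 0.6], 0, 0.8],
    [[0.2, 0, 0.6], 0, 0.8]
  ]
}}

```text
clock: 18.85
eef_pos: [0.4417, 0.1002, 0.0921]
tool_rot: [[0.0, 0.114, 0.993], [0.0, 0.993, -0.114], [-1.0, 0.0, 0.0]]
contact_force: [18.4, -0.6, -22.2]
grip_width: 0.0223
```

```bash
python3 look.py c19 170 160
```

```text
(no output)
```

View pics/c19.png

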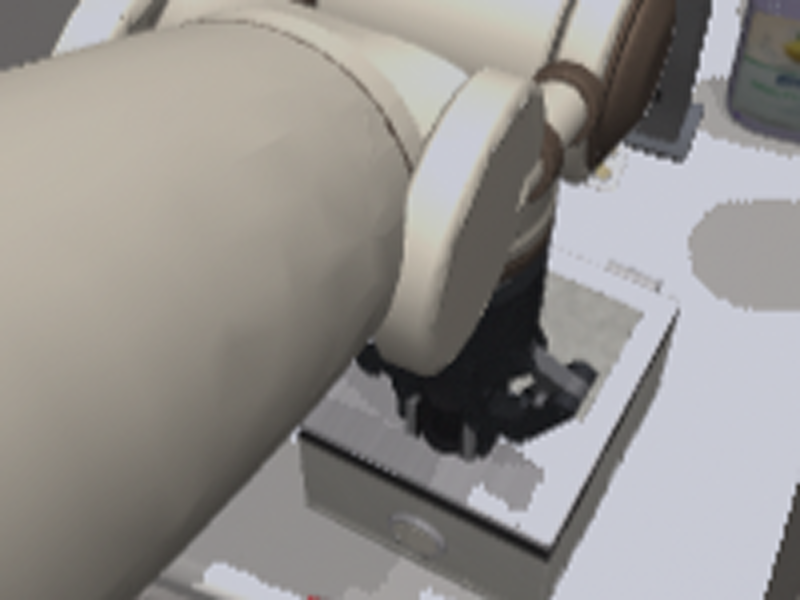

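>>> {"op": "jog_arm", "data": {
  "plan": [
    [[0.1, 0, 0], 0, 0.8],
    [[0.2, 0, 0], 0, 0.8],
    [[0.2, 0, 0], 0, 0.8],
    [[0.2, 0, 0], 0, 0.8]
  ]
}}

```text
clock: 19.23
eef_pos: [0.4416, 0.1002, 0.092]
tool_rot: [[-0.005, 0.114, 0.993], [-0.0, 0.993, -0.114], [-1.0, -0.001, -0.005]]
contact_force: [6.5, -1.6, -14.1]
grip_width: 0.0221
```

>>> {"op": "jog_arm", "data": {
  "plan": [
    [[0.1, 0, 0.1], 0, 0.8],
    [[0.1, 0, 0.2], 0, 0.8],
    [[0.1, 0, 0.3], 0, 0.8],
    [[0.2, 0, 0.4], 0, 0.8],
    [[0.2, 0, 0.4], 0, 0.8]
  ]
}}

```text
clock: 19.65
eef_pos: [0.4436, 0.1, 0.0966]
tool_rot: [[-0.005, 0.113, 0.994], [-0.001, 0.994, -0.113], [-1.0, -0.001, -0.005]]
contact_force: [5.4, -3.0, -8.9]
grip_width: 0.0225
```

>>> {"op": "jog_arm", "data": {
  "plan": [
    [[0.1, 0, 0.1], 0, 0.8],
    [[0.1, 0, 0.2], 0, 0.8],
    [[0.1, 0, 0.3], 0, 0.8],
    [[0.2, 0, 0.4], 0, 0.8],
    [[0.2, 0, 0.5], 0, 0.8],
    [[0.3, 0, 0.6], 0, 0.8],
    [[0.3, -0.1, 0.7], 0, 0.8],
    [[0.3, -0.1, 0.8], 0, 0.8],
    [[0.3, -0.1, 0.8], 0, 0.8]
  ]
}}

```text
clock: 20.4
eef_pos: [0.4476, 0.0996, 0.1043]
tool_rot: [[-0.002, 0.113, 0.994], [0.001, 0.994, -0.113], [-1.0, 0.0, -0.002]]
contact_force: [9.9, 0.1, -16.7]
grip_width: 0.0226
```

```bash
python3 look.py c20 170 160
```

```text
(no output)
```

View pics/c20.png

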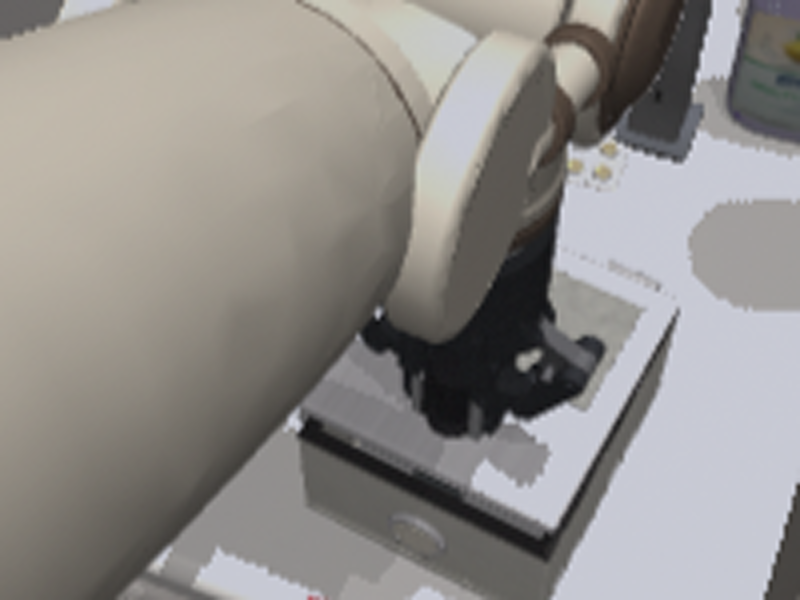

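>>> {"op": "jog_arm", "data": {
  "plan": [
    [[0.1, 0, 0.1], 0, 0.8],
    [[0.1, 0, 0.2], 0, 0.8],
    [[0.2, 0, 0.3], 0, 0.8],
    [[0.2, 0, 0.4], 0, 0.8],
    [[0.3, 0, 0.5], 0, 0.8],
    [[0.3, 0, 0.5], 0, 0.8],
    [[0.3, 0, 0.5], 0, 0.8]
  ]
}}

```text
clock: 21.03
eef_pos: [0.4534, 0.0988, 0.1112]
tool_rot: [[0.004, 0.11, 0.994], [-0.002, 0.994, -0.11], [-1.0, -0.001, 0.004]]
contact_force: [9.7, -1.4, -8.1]
grip_width: 0.0224
```

```bash
python3 look.py c21 170 160
python3 - <<'E'
from h import *
p,d=snapshot("side");C=cloud("side",d)
c=np.array([.488,.0932]);x=np.array([.9936,-.113]);y=np.array([.113,.9936])
L=(C[...,:2]-c)
X=L@x;Y=L@y;Zz=C[...,2]
m=(X>-.078)&(X<.075)&(Y<-.03)&(Y>-.065)&(Zz>.09)&(Zz<.15)
A=np.c_[X[m],np.ones(m.sum())];k=np.linalg.lstsq(A,Zz[m],rcond=None)[0]
r=Zz[m]-A@k;g=abs(r)<.006;k=np.linalg.lstsq(A[g],Zz[m][g],rcond=None)[0]
print(m.sum(),g.sum(),k,"theta",np.arctan(-k[0]))
E
```

```text
910 902 [-0.18950303  0.11178901] theta 0.18728225239617532
```

View pics/c21.png

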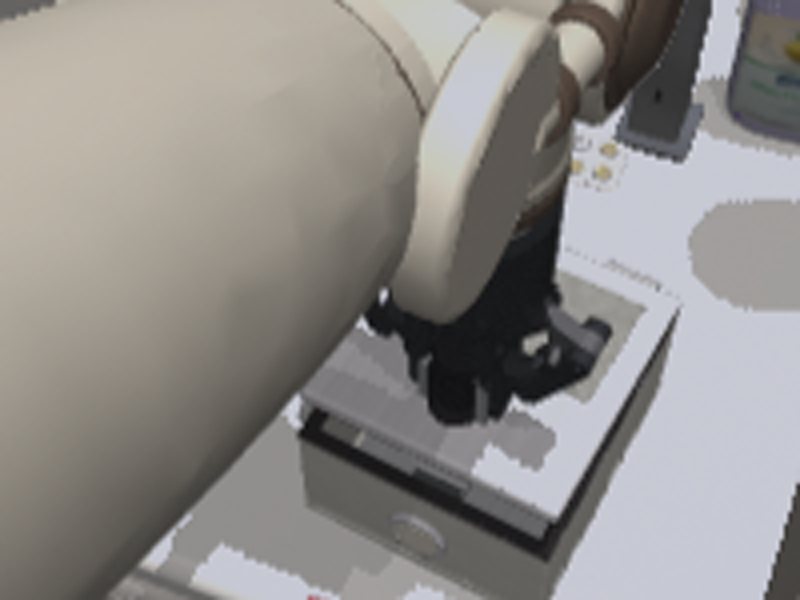

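>>> {"op": "jog_arm", "data": {
  "plan": [
    [[0, 0, 0], 0, 0.8],
    [[0, 0, 0], 0, 0.8],
    [[0, 0, 0], 0, 0.8],
    [[0, 0, 0], 0, 0.8],
    [[0, 0, 0], 0, 0.8],
    [[0, 0, 0], 0, 0.8],
    [[0, 0, 0], 0, 0.8],
    [[0, 0, 0], 0, 0.8],
    [[0, 0, 0], 0, 0.8],
    [[0, 0, 0], 0, 0.8],
    [[0, 0, 0], 0, 0.8],
    [[0, 0, 0], 0, 0.8]
  ]
}}

```text
clock: 22.13
eef_pos: [0.4534, 0.0988, 0.1113]
tool_rot: [[0.005, 0.108, 0.994], [-0.002, 0.994, -0.108], [-1.0, -0.002, 0.005]]
contact_force: [10.9, -2.0, -9.8]
grip_width: 0.0222
```

Run:
```python
from h import *
p,d=snapshot("side");C=cloud("side",d)
c=np.array([.488,.0932]);x=np.array([.9936,-.113]);y=np.array([.113,.9936])
L=(C[...,:2]-c)
X=L@x;Y=L@y;Zz=C[...,2]
m=(X>-.078)&(X<.075)&(Y<-.03)&(Y>-.065)&(Zz>.09)&(Zz<.15)
A=np.c_[X[m],np.ones(m.sum())];k=np.linalg.lstsq(A,Zz[m],rcond=None)[0];print("theta",np.arctan(-k[0]))
q,_=snapshot("top");cv2.imwrite("pics/f_side.png",p[:,:,::-1])
cv2.imwrite("pics/f_top.png",cv2.resize(q[145:295,200:400,::-1],None,fx=4,fy=4,interpolation=cv2.INTER_CUBIC))
```

```text
theta 0.18503468557942415
```

View pics/f_top.png

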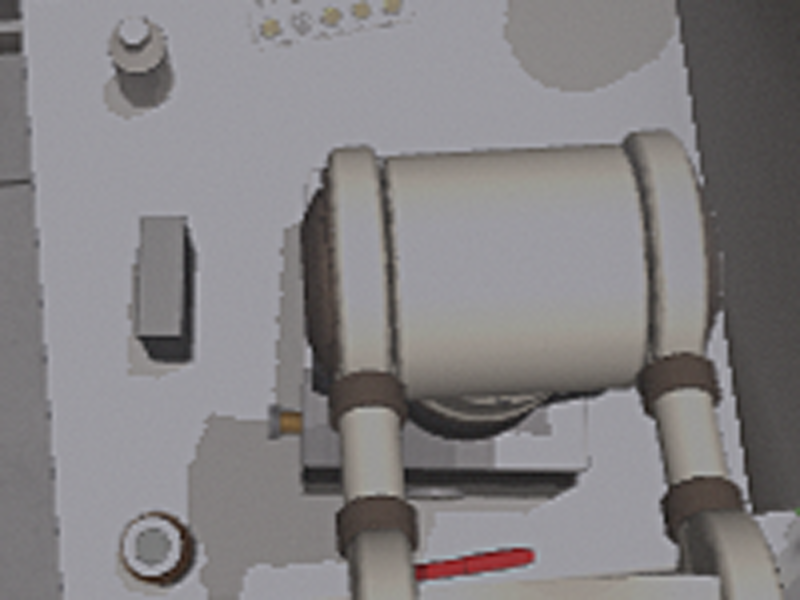

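View pics/f_side.png

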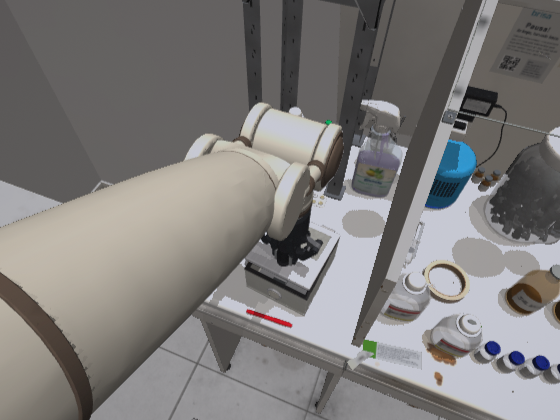

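The top view shows the logger standing upright at zoom pixel (162,275). The vial (152,545) and tube (135,30) are where they started. The lid is steady at about 0.186 rad, so I'm handing in.

```bash
python3 -c "
from rig import *
print(finish_job())"
```

```text
the job is handed in; nothing more can be done
None
```

I stood the logger upright on a short end on the bench at about (0.53, 0.236), roughly 15 cm from the chamber's middle, and let go. I then pulled the lid free by its knob in small steps and handed in at about 22 s, still holding it.

**Last checks:**
- **Lid:** the depth fit gives about 0.185–0.187 rad, which is about 3 cm at the front edge. It changed by only about 0.002 rad over a further 1 s hold. I saw no sign of it flying open on the way up.
- **Other objects:** in the final top view the logger stands clear of the chamber, and the vial and tube are at their starting pixel positions.

**What did not go as expected:**
- **Knob grip:** the fingers stopped at about 22–23 mm, not the 16 mm stem width. The pads are probably bearing on the lower rim of the knob's head. It took several re-grips at lower heights, but the grip showed no slip during the pull.
- **Fingertip height:** the fingertips measured about 20 mm higher above the bench than the tool data implied.
- **Remaining force:** the wrist still reads about 10 N sideways and 10 N vertically, because the knob has tilted between the pads. The highest reading I saw was about 29 N, during the pull.

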